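# Turn the spice carousel to bring the salt to the front

### The job

Bring the salt shaker to the front of the spice carousel: push the pegs on the turntable's rim with the fingertips, gently, until the shaker stands right behind the fixed red pointer, and leave it at rest there. Do not touch, tip or lift the shaker or the spice jars riding on the turntable, and do not disturb the two mugs and the tin that stand beside it.

Things in the scene. Friction and masses are not known exactly. Their poses are not given: they have to be found in the camera images.
- carousel: fixed black foot of the spice carousel; origin on the worktop, on the turntable's axis. Its -x axis is the line of the red pointer, a fixed low tongue on the worktop, 22 mm wide, that sticks out in front from under the disc to 173 mm from the axis, on the robot's side, up to 0.3 rad askew.
- disc_top (a point): centre of the top of the pale wooden turntable disc, which turns over the foot: 280 mm across, top 30 mm above the worktop. Eight dark upright wooden pegs stand on its rim, centred 130 mm from the axis, 45 degrees apart, 14 to 17 mm thick, their tops 100 mm above the worktop.
- turntable (a joint): disc's turning angle, rad, growing anticlockwise seen from above, no stops; at 0 one peg is in line with the pointer (at value q the pegs are q + k x 45 degrees from it). It turns with light, even friction (about 1 N at the pegs) and stays where it is left; shaker and jars ride along on it by friction.
- salt: salt shaker: clear body with white salt and a light grey cap, 44 mm across and 90 mm tall, standing loose on the turntable about 64 mm from the axis; origin at the centre of its underside
- spice_a: spice jar with a dark lid, 41 mm across and 105 mm tall, standing loose on the turntable; origin at the centre of its underside
- spice_b: spice jar with a dark lid, 41 mm across and 105 mm tall, standing loose on the turntable; origin at the centre of its underside
- spice_c: spice jar with a dark lid, 41 mm across and 105 mm tall, standing loose on the turntable; origin at the centre of its underside
- spice_d: spice jar with a dark lid, 41 mm across and 105 mm tall, standing loose on the turntable; origin at the centre of its underside
- green_mug: loose mug, dark green above and white below, 82x112 mm and 94 mm tall, on the worktop about 0.27 m to the left of the turntable's axis; origin at the centre of its underside
- grey_mug: loose pale grey mug, 82x114 mm and 91 mm tall, on the worktop about 0.27 m to the right of the turntable's axis; origin at the centre of its underside
- tin: loose red food tin, 75 mm across and 58 mm tall, on the worktop to the right of and behind the turntable; origin at the centre of its underside
Mind the look-alikes: they are no part of the job. What is shaped like the spice_a but pink is not meant. What is shaped like the spice_d but yellow is not meant.

How it is judged:
By the outcome, as a careful person would: the job done as asked, in the order asked, and still so for the second after the job is handed in, with the robot touching nothing.
It also fails if it takes over 54 s, if anything falls off the work surface, if the arm or the gripper's body presses on something with over 40 N, if the wrist force passes 120 N, or if a joint passes its speed limit or range.

### The arm

A 6-joint arm with a two-finger parallel gripper is mounted at the origin on a cart in front of the work surface, level with it; the furniture and walls round the work are solid. World frame = base frame: x ahead of the robot, y to its left, z up, the work surface at z = 0. Lengths are in mm, angles in rad, forces in N, time in s.
With the tool pointing down it reaches from about 300 to 775 mm from the base axis. Payload 14.6 kg.
Tool frame: the origin (TCP) lies at the very end of the fingers, on their centre line; the grasp point (between the pads) lies 19 mm behind it; z points along the fingers, y is the line along which they close (so a half turn about z gives the same grasp; the last joint's range is limited). The gripper opens to 85 mm and grips with 20 to 120 N. Pads are 22 mm wide; open, the fingers measure 114 mm over their backs; the gripper's body (76 mm by 85 mm) begins 54 mm behind the grasp point. The pads swing forward as they close: fully open they stand 13 mm farther back than shut.
Start: joints at [1.073, 0.3, 1.521, -0, 1.321, -0.067], TCP at [229.675, 499.739, 231.281] pointing down, gripper open.
Joint ranges: [-3.03, 3.03], [-0.79, 2.21], [0.23, 2.52], [-1.04, 4.18], [0, 3.07], [-2.55, 2.55]. Speed limits (rad/s): [2.22, 2.22, 2.57, 3.14, 3.14, 3.14].

### API

Orientations are given as [roll, pitch, yaw] about the fixed x, y, z axes, in that order (R = Rz(yaw) Ry(pitch) Rx(roll)).
In Python, from cell import bot gives the robot as it stands.
- The arm moves only by the shell command python3 -m creep 'ROWS' [FORCE]. ROWS is text: rows parted by semicolons, each of 5 numbers parted by spaces: the closure, from -1 (fully open) to 1 (shut), then the shift along the tool's x, y, z in mm, then the turn about the tool's z in degrees. A call has 1 to 20 rows; each row shifts and turns the commanded pose from where the row before left it, along the tool's axes as they then stand; what a row does not reach is not made up. A row lasts 1/8 s, in which the tool goes at most 62.5 mm and 10.7 degrees, less where a joint would pass 70% of its speed; a pose out of reach is approached as far as the arm can. A call with a gripper value outside its range is refused whole. The fingers move at their own pace and stop on an object; FORCE is the grip in N (left out, the last holds). Time passes only in rows, so rows that do not move let the fingers close. It gives the time, the measured TCP pose, the force, the opening and the grip force at its end, in the units of the state.
- bot.state(): the state, without advancing time (a new reading comes with each control period).
- bot.capture(name): name is "side" or "top" or "wrist"; returns the picture (480x640x3 uint8, red, green, blue); there is no depth.
- bot.camera_model(name): a dict with "mtx" (3x3 intrinsics, pixels), "extrinsics" (4x4, takes a point from camera to world coordinates). Camera axes: x right, y down, z forward; pixel columns grow to the right and rows downward; lengths in mm; the calibration is good to about 2 mm. A picture is of the moment at which its call begins: read the wrist's pose just before it. camera_model takes no time and is no camera call; for the wrist camera it gives the pose at the moment of the call.
- bot.hand_in(): hands the job in; it is judged then, once.
The state is a dict: "t": time; "joint_positions": joint angles; "dq": joint speeds; "tau": joint torques, N m; "tool_pos": TCP position; "ee_rot": TCP orientation; "force": force on the tool from outside, world axes, zero at the start; "torque": the same for the moment, N m; "grip_width": finger opening in mm; "finger_force": force on a finger pad.
Only numpy, scipy, OpenCV 4.12 (cv2) and the standard library are available. Lean on these libraries where they do the work, as an engineer would, in place of code of your own. Each camera call takes 0.05 s, during which the arm holds its last target. There are 200 camera calls.

## Working session

There is one attempt and no reset: what is moved stays moved. The work goes in short steps, Python scripts to look and compute and a shell command to move; the robot and the scene stay as the last step left them, time stands still between calls to the robot, and variables do not carry over. Pictures are saved under pics/ and viewed, at most 10 in all, crops included, and the job is handed in when it is done.

```bash
mkdir -p pics; python3 - <<'E'
from cell import bot
import cv2
for n in("top","side"):
    cv2.imwrite(f"pics/{n}0.png",bot.capture(n)[:,:,::-1])
    m=bot.camera_model(n);print(n,m["mtx"],m["extrinsics"])
s=bot.state();print(s)
E
```

```text
top [[573.3503905    0.         319.0482933 ]
 [  0.         573.3503905  240.37387608]
 [  0.           0.           1.        ]] [[ 2.06891800e-02 -9.92069643e-01  1.23974924e-01  3.40132137e+02]
 [-9.99623588e-01 -2.27608762e-02 -1.53174680e-02  4.66089090e+01]
 [ 1.80177729e-02 -1.23611352e-01 -9.92167120e-01  1.33113334e+03]
 [ 0.00000000e+00  0.00000000e+00  0.00000000e+00  1.00000000e+00]]
side [[435.95057197   0.         319.5749793 ]
 [  0.         435.95057197 241.5138071 ]
 [  0.           0.           1.        ]] [[-9.98233907e-01 -3.80447291e-02  4.56252768e-02  4.82713123e+02]
 [-5.94057032e-02  6.41514760e-01 -7.64807018e-01  7.66630943e+02]
 [-1.72412710e-04 -7.66166699e-01 -6.42641859e-01  6.88419328e+02]
 [ 0.00000000e+00  0.00000000e+00  0.00000000e+00  1.00000000e+00]]
{'t': 0.1, 'joint_positions': array([ 1.07338623e+00,  3.00395516e-01,  1.52156374e+00, -1.09052901e-05,
        1.32070473e+00, -6.66154861e-02]), 'dq': array([-1.07277958e-04,  7.64414770e-05, -3.58114808e-03, -1.18790255e-03,
        1.78740053e-04,  5.76183239e-04]), 'tau': array([ 1.22376769e-03, -5.44380748e+01, -3.62365723e+01, -1.04268926e-05,
        3.06267844e-03,  5.55751967e-05]), 'tool_pos': array([229.57961937, 499.54171053, 230.77011429]), 'ee_rot': array([-3.14052300e+00, -6.07743292e-05,  2.71080071e+00]), 'force': array([ 0.29241211, -1.41223555, -0.0074918 ]), 'torque': array([-0.01539909,  0.05982478, -0.02837611]), 'finger_force': 0.0, 'grip_width': 84.94457684964131}
```

View pics/top0.png

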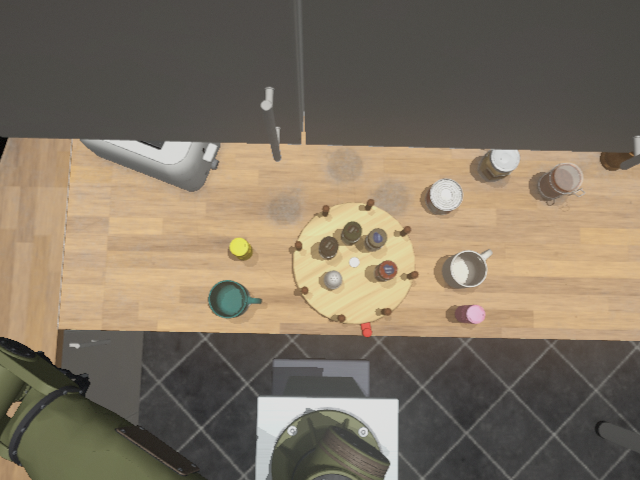

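View pics/side0.png

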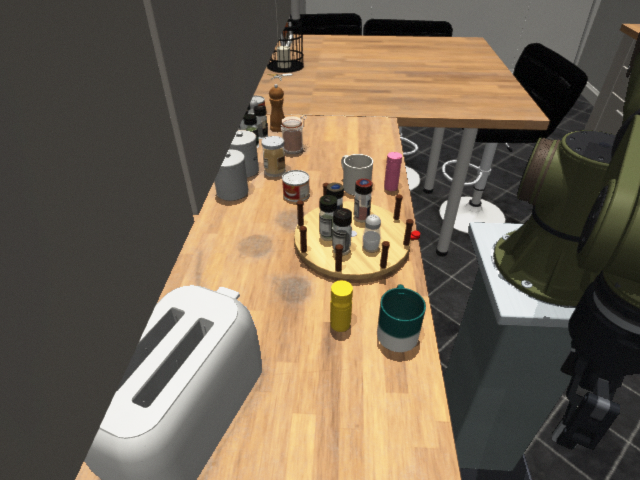

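Top view: the disc is centred near (354,263), with the red pointer at (367,330). The light grey cap at (333,280) is the only pale-capped item on the disc, so it fits the salt shaker. The four jars have dark lids at (329,246), (352,232), (376,238) and (387,270). The yellow (240,247) and pink (470,314) look-alikes stand off the disc. I'll confirm the shaker in an enlarged crop.

```bash
cat > h.py <<'E'
from cell import bot
import numpy as np, cv2
def ray(n,u,v,z,m=None):
    m=m or bot.camera_model(n);K=m["mtx"];T=m["extrinsics"]
    d=T[:3,:3]@np.linalg.solve(K,[u,v,1]);o=T[:3,3]
    return o+d*(z-o[2])/d[2]
def proj(n,p,m=None):
    m=m or bot.camera_model(n);q=np.linalg.inv(m["extrinsics"])@np.r_[p,1]
    q=m["mtx"]@q[:3];return q[:2]/q[2]
E
python3 - <<'E'
from h import *
im=cv2.imread("pics/top0.png")
c=im[190:345,200:500];cv2.imwrite("pics/crop0.png",cv2.resize(c,(800,413),interpolation=cv2.INTER_CUBIC))
hsv=cv2.cvtColor(im,cv2.COLOR_BGR2HSV)
pegs=[(325,210),(370,203),(407,230),(414,275),(387,312),(341,318),(304,291),(298,245)]
P=np.array([ray("top",*p,100)[:2] for p in pegs])
A=np.c_[2*P,np.ones(8)];s=np.linalg.lstsq(A,(P**2).sum(1),rcond=None)[0]
c=s[:2];print("axis",c,"r",np.hypot(*(P-c).T))
print(P.round());print("axis px check",proj("top",[*c,30]))
print("ang",np.degrees(np.arctan2(*(P-c).T[::-1])).round(1))
for n,p,z in(("salt",(333,280),88),("ptr",(367,330),10),("a",(329,246),105),("b",(352,232),105),("c",(376,238),105),("d",(387,270),105),("mugL",(230,299),90),("mugR",(467,270),90),("yel",(240,247),90),("pink",(470,314),90)):
    q=ray("top",*p,z)[:2];d=q-c;print(n,q.round(),np.hypot(*d).round(),np.degrees(np.arctan2(d[1],d[0])).round(1))
E
```

```text
axis [452.97201792 -52.91551626] r [128.10106967 129.16916194 129.64154197 129.00189227 129.022307
 128.14040798 130.17136087 129.2824036 ]
[[ 561.   16.]
 [ 579.  -82.]
 [ 521. -163.]
 [ 423. -179.]
 [ 343. -121.]
 [ 328.  -23.]
 [ 384.   58.]
 [ 483.   73.]]
axis px check [353.44522329 262.82377472]
ang [  32.6  -13.   -58.3 -103.2 -148.3  166.3  121.9   76.6]
salt [410.  -5.] 65.0 131.9
ptr [302. -87.] 155.0 -167.1
a [482.   6.] 66.0 64.1
b [513. -43.] 61.0 9.2
c [501. -95.] 64.0 -41.2
d [ 433. -119.] 70.0 -107.0
mugL [364. 216.] 283.0 108.3
mugR [ 438. -296.] 244.0 -93.6
yel [477. 199.] 253.0 84.6
pink [ 343. -302.] 272.0 -113.9
```

View pics/crop0.png

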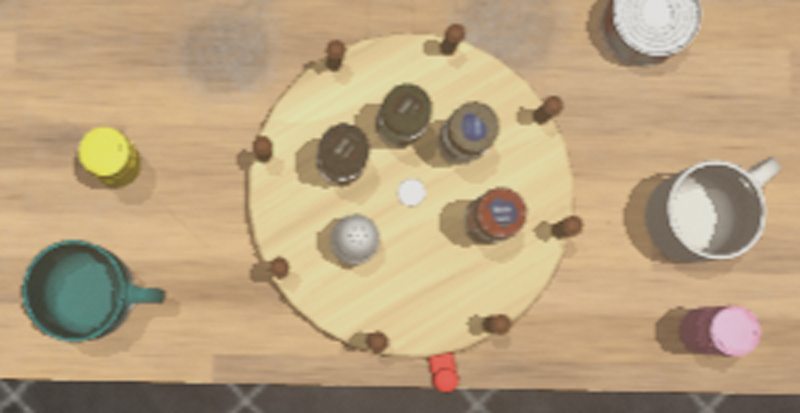

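Confirmed: the shaker is the grey perforated cap at crop (355,238), between the pegs at 122° and 166°. It has to turn about +61° to reach the pointer. My plan is to straddle the 122° peg with half-open fingers and push it along its arc. First I'll go above that peg.

```bash
python3 -m creep '0 -32.5 -33.7 0 0;0 -32.5 -33.7 0 0;0 -32.5 -33.7 0 0;0 -32.5 -33.7 0 0;0 -32.5 -33.7 0 0;0 -32.5 -33.7 0 0;0 -32.5 -33.7 0 0;0 -32.5 -33.7 0 0;0 -32.5 -33.7 0 0;0 -32.5 -33.7 0 0;0 0 0 20 8.4;0 0 0 20 8.4;0 0 0 20 8.4;0 0 0 0 8.2;0 0 0 0 0' 20
python3 - <<'E'
from h import *
s=bot.state();im=bot.capture("wrist");m=bot.camera_model("wrist")
cv2.imwrite("pics/w1.png",im[:,:,::-1]);print(s["t"],s["tool_pos"],np.degrees(s["ee_rot"]),s["grip_width"])
print(proj("wrist",[384,58,100],m),proj("wrist",[410,-5,90],m),m["mtx"][0,0])
im=cv2.imread("pics/top0.png");h=cv2.cvtColor(im,cv2.COLOR_BGR2HSV)
k=((h[...,0]<6)|(h[...,0]>174))&(h[...,1]>190)&(h[...,2]>100);v,u=np.nonzero(k);g=(v>318)&(v<345)&(abs(u-367)<15);u=u[g];v=v[g]
print(len(u),u.min(),u.max(),v.min(),v.max())
c=np.array([453,-52.9])
for lo,hi in((0,600),(318,328),(328,345)):
    w=(v>=lo)&(v<hi);d=ray("top",u[w].mean(),v[w].mean(),8)[:2]-c;print(u[w].mean(),v[w].mean(),np.hypot(*d),np.degrees(np.arctan2(d[1],d[0])))
E
```

```text
t: 1.98
tool_pos: [384.1, 57.8, 171.1]
ee_rot: [-3.141, -0.0, 2.129]
force: [-0.8, 0.4, 0.2]
grip_width: 42.7
finger_force: 0.0
1.975 [384.11822118  57.78923681 171.0921051 ] [-1.79969669e+02 -1.52309854e-02  1.21965216e+02] 42.69855734360269
[316.52475719 250.06230388] [297.38314846 353.16875495] 426.04048152197055Traceback (most recent call last):
  File "<stdin>", line 7, in <module>
    return umr_minimum(a, axis, None, out, keepdims, initial, where)
ValueError: zero-size array to reduction operation minimum which has no identity
```

View pics/w1.png

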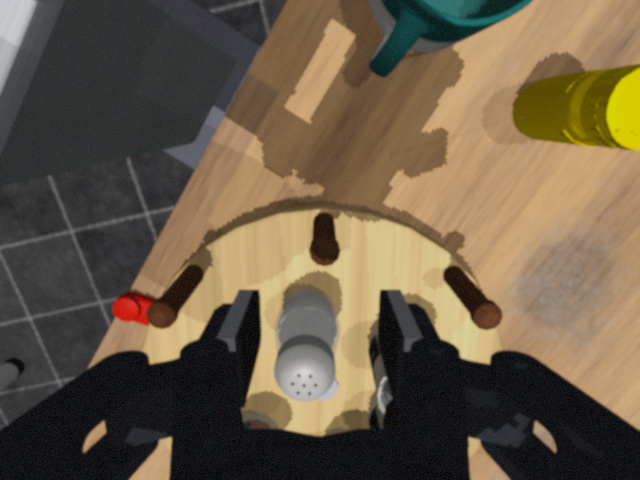

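Wrist view: the target peg's top is at (324,248), within about 4 mm of the prediction. The salt cap is at (305,370) and the red pointer at (130,307). The fingers straddle the peg line cleanly, so I'll descend to z≈60.

```bash
python3 - <<'E'
from h import *
c=np.array([453,-52.9])
f=lambda d:(np.hypot(*d).round(1),(np.degrees(np.arctan2(d[1],d[0]))%360).round(1))
for n,p,z in(("peg",(324,248),100),("pegL",(162,315),100),("pegR",(487,315),100),("salt",(305,370),90),("ptr",(127,307),12)):
    q=ray("wrist",*p,z)[:2];print(n,q.round(1),f(q-c))
im=cv2.imread("pics/top0.png").astype(int);k=(im[...,2]>110)&(im[...,2]>2*im[...,1])&(im[...,2]>2*im[...,0]);v,u=np.nonzero(k);g=(v>315)&(v<345)&(abs(u-367)<15);u=u[g];v=v[g]
print(len(u),u.min(),u.max(),v.min(),v.max(),u.mean(),v.mean())
for p in((u.mean(),v.mean()),(u[v>v.max()-6].mean(),v.max()-3)):print(f(ray("top",*p,10)[:2]-c))
E
python3 -m creep '0 0 0 22 0;0 0 0 22 0;0 0 0 22 0;0 0 0 22 0;0 0 0 22 0;0 0 0 0 0'
```

```text
peg [386.7  61. ] (np.float64(131.8), np.float64(120.2))
pegL [332.  -18.8] (np.float64(125.7), np.float64(164.3))
pegR [483.1  76. ] (np.float64(132.4), np.float64(76.9))
salt [419.8 -12.3] (np.float64(52.5), np.float64(129.3))
ptr [299.3 -83.3] (np.float64(156.7), np.float64(191.2))
110 361 371 323 336 366.08181818181816 329.3545454545455
(np.float64(153.3), np.float64(192.2))
(np.float64(161.7), np.float64(192.2))
t: 2.78
tool_pos: [383.6, 57.8, 60.6]
ee_rot: [-3.139, -0.001, 2.13]
force: [0.2, -0.7, -0.1]
grip_width: 42.8
finger_force: 0.0
```

```bash
python3 -m creep '0 0 -2.3 0 -1;0 0 -2.3 0 -1;0 0 -2.3 0 -1;0 0 -2.3 0 -1;0 0 -2.3 0 -1;0 0 -2.3 0 -1;0 -0.1 -4.5 0 -2;0 -0.1 -4.5 0 -2;0 -0.1 -4.5 0 -2;0 -0.1 -4.5 0 -2;0 -0.1 -4.5 0 -2;0 -0.1 -4.5 0 -2;0 -0.1 -4.5 0 -2;0 -0.1 -4.5 0 -2;0 -0.1 -4.5 0 -2;0 -0.1 -4.5 0 -2;0 -0.1 -4.5 0 -2;0 -0.1 -4.5 0 -2;0 -0.1 -4.5 0 -2'
python3 - <<'E'
from h import *
s=bot.state();d=s["tool_pos"][:2]-[453,-52.9];print(np.hypot(*d),np.degrees(np.arctan2(d[1],d[0]))%360,s["force"])
cv2.imwrite("pics/t2.png",cv2.resize(bot.capture("top")[190:345,200:500,::-1],(800,413),interpolation=cv2.INTER_CUBIC))
E
```

```text
t: 5.15
tool_pos: [336.4, 4.7, 61.3]
ee_rot: [3.142, 0.0, 2.688]
force: [0.9, 0.7, -0.1]
grip_width: 42.5
finger_force: 0.3
130.00623772970593 153.71874043568917 [ 0.86421049  0.66650874 -0.08241771]
```

View pics/t2.png

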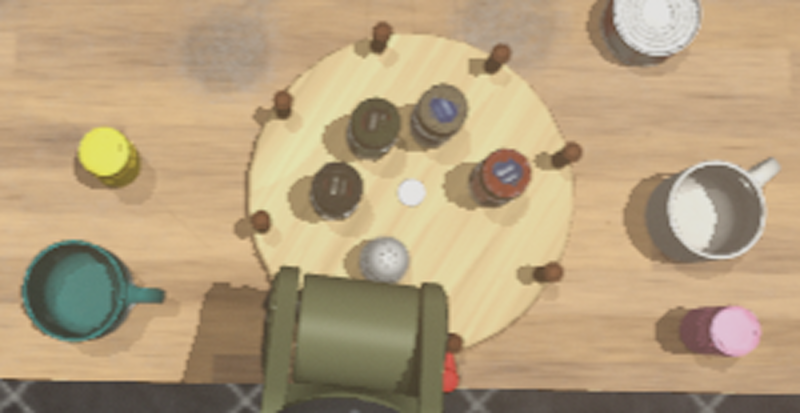

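The disc is turning cleanly: the shaker is at (386,260) in the crop and nothing else has been touched. I'll carry on, slowing towards the end.

```bash
python3 -m creep '0 -0.1 -4.5 0 -2;0 -0.1 -4.5 0 -2;0 -0.1 -4.5 0 -2;0 -0.1 -4.5 0 -2;0 -0.1 -4.5 0 -2;0 -0.1 -4.5 0 -2;0 -0.1 -4.5 0 -2;0 -0.1 -4.5 0 -2;0 -0.1 -4.5 0 -2;0 -0.1 -4.5 0 -2;0 -0.1 -4.5 0 -2;0 -0.1 -4.5 0 -2;0 -0.1 -4.5 0 -2;0 -0.1 -4.5 0 -2;0 0 -2.3 0 -1;0 0 -2.3 0 -1;0 0 -2.3 0 -1;0 0 -2.3 0 -1;0 0 -1.2 0 -0.5;0 0 0 0 0'
python3 - <<'E'
from h import *
s=bot.state();d=s["tool_pos"][:2]-[453,-52.9];print(np.hypot(*d),np.degrees(np.arctan2(d[1],d[0]))%360,s["force"])
cv2.imwrite("pics/t3.png",cv2.resize(bot.capture("top")[190:345,200:500,::-1],(800,413),interpolation=cv2.INTER_CUBIC))
E
```

```text
t: 7.7
tool_pos: [324.5, -66.7, 61.3]
ee_rot: [-3.142, 0.0, -3.03]
force: [-0.4, -0.2, -0.7]
grip_width: 42.5
finger_force: 0.0
129.29108635829334 186.13860877375728 [-0.37675431 -0.16563518 -0.73806448]
```

View pics/t3.png

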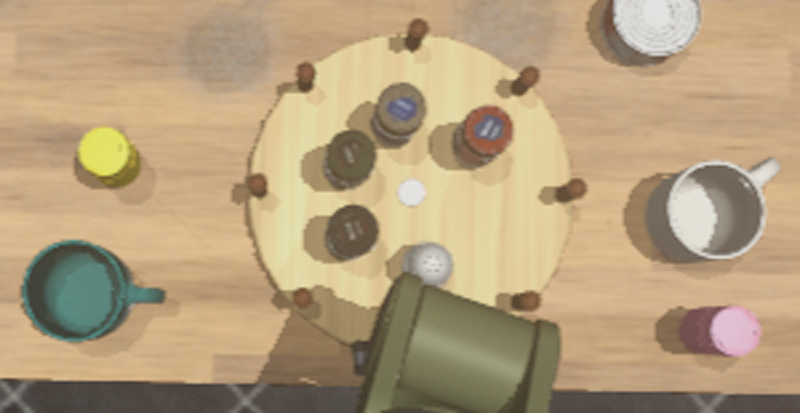

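The cap is at crop (432,262), which is pixel (362,288). I'll measure its angle against the pointer.

```bash
python3 - <<'E'
from h import *
f=lambda p,c,z:(lambda d:(np.hypot(*d).round(1),(np.degrees(np.arctan2(d[1],d[0]))%360).round(1)))(ray("top",200+p[0]*.375,190+p[1]*155/413,z)[:2]-c)
P=np.array([(417,26),(530,75),(576,187),(530,300),(302,297),(258,183),(306,71)],float)
Q=np.array([ray("top",200+p[0]*.375,190+p[1]*155/413,97)[:2] for p in P])
s=np.linalg.lstsq(np.c_[2*Q,np.ones(7)],(Q**2).sum(1),rcond=None)[0];c=s[:2];print(c)
print([f(p,c,97) for p in P]);print("pin",f((412,192),c,35))
for z in(80,90):print("salt",f((432,262),c,z),"was",f((355,237),c,z))
print("ptr",f(((366.1-200)/.375,(329.35-190)*413/155),c,8))
E
```

```text
[455.33759411 -54.14416273]
[(np.float64(130.6), np.float64(0.8)), (np.float64(129.7), np.float64(315.1)), (np.float64(129.3), np.float64(270.3)), (np.float64(129.9), np.float64(225.2)), (np.float64(130.4), np.float64(135.5)), (np.float64(129.0), np.float64(90.9)), (np.float64(129.4), np.float64(45.4))]
pin (np.float64(1.3), np.float64(217.3))
salt (np.float64(63.7), np.float64(193.0)) was (np.float64(65.1), np.float64(131.3))
salt (np.float64(63.9), np.float64(192.1)) was (np.float64(65.8), np.float64(131.4))
ptr (np.float64(155.5), np.float64(191.7))
```

The shaker is at about 192.5° and the pointer at about 192°, so it is aligned. I'll ease off the peg to centre the gap, then rise clear.

```bash
python3 -m creep '0 0 3 0 0;0 0 4 0 0;0 0 4 0 0;0 0 0 0 0;0 0 0 -12 0;0 0 0 -20 0;0 0 0 -25 0;0 0 0 -30 0;0 0 0 -30 0;0 0 25 -15 0;0 0 40 0 0;0 0 50 0 0;0 0 50 0 0;0 0 50 0 0;0 0 0 0 0'
python3 - <<'E'
from h import *
cv2.imwrite("pics/t4.png",cv2.resize(bot.capture("top")[190:345,200:500,::-1],(800,413),interpolation=cv2.INTER_CUBIC))
E
```

```text
t: 9.62
tool_pos: [298.4, 160.2, 194.0]
ee_rot: [3.141, 0.0, -3.024]
force: [-0.3, -0.3, -0.5]
grip_width: 42.9
finger_force: 0.0
```

View pics/t4.png

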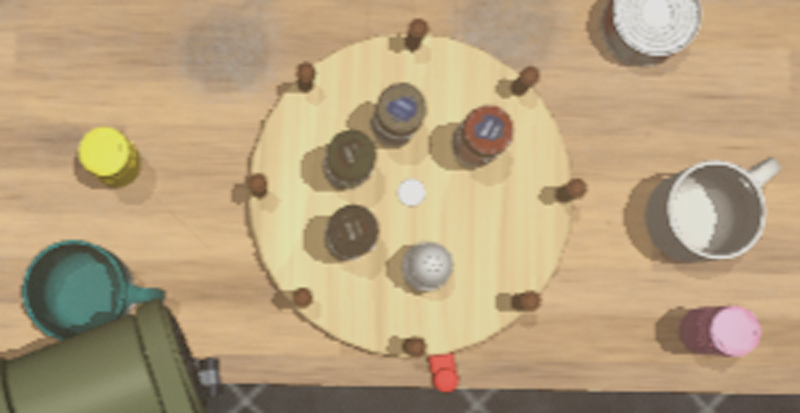

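The shaker's cap is now fully visible at (429,266), with the pointer at (443,371). One last number before handing in.

```bash
python3 - <<'E'
from h import *
for c in(np.array([455.3,-54.1]),np.array([453,-52.9]),ray("top",200+412*.375,190+192*155/413,32)[:2]):
  f=lambda p,z:(lambda d:(np.hypot(*d).round(1),(np.degrees(np.arctan2(d[1],d[0]))%360).round(1)))(ray("top",200+p[0]*.375,190+p[1]*155/413,z)[:2]-c)
  print(c,f((428.5,266),80),f((428.5,266),90),f((443,371),8))
s=bot.capture("side");cv2.imwrite("pics/s4.png",cv2.resize(s[160:300,260:460,::-1],(800,560),interpolation=cv2.INTER_CUBIC))
E
```

```text
[455.3 -54.1] (np.float64(66.3), np.float64(190.0)) (np.float64(66.6), np.float64(189.2)) (np.float64(155.2), np.float64(191.7))
[453.  -52.9] (np.float64(64.3), np.float64(191.5)) (np.float64(64.5), np.float64(190.6)) (np.float64(153.2), np.float64(192.3))
[454.59917065 -55.1419896 ] (np.float64(65.5), np.float64(189.3)) (np.float64(65.7), np.float64(188.4)) (np.float64(154.3), np.float64(191.4))
```

View pics/s4.png

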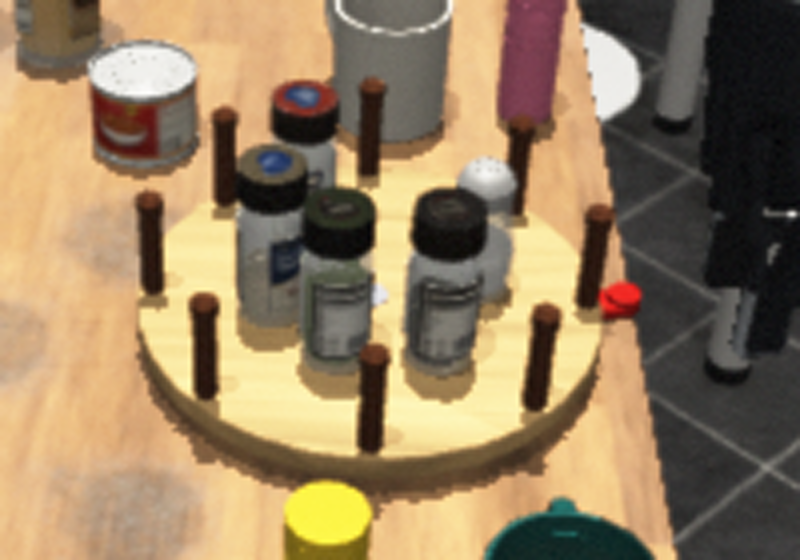

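All upright and undisturbed, but the shaker may be about 2° short. I'll take one close look from directly above the pointer line, where parallax cancels.

```bash
python3 -m creep '0 0 -40 -10 0;0 0 -50 -10 0;0 0 -50 -10 0;0 0 -50 -10 0;0 0 -49 0 -5;0 0 0 0 0;0 0 0 0 0'
python3 - <<'E'
from h import *
s=bot.state();im=bot.capture("wrist");m=bot.camera_model("wrist")
cv2.imwrite("pics/w5.png",im[:,:,::-1]);print(s["tool_pos"],m["extrinsics"][:3,3])
E
```

```text
t: 10.6
tool_pos: [325.4, -80.1, 233.4]
ee_rot: [3.141, -0.0, -2.946]
force: [-0.3, 0.1, -0.2]
grip_width: 42.8
finger_force: 0.0
[325.35207601 -80.07499655 233.37385667] [258.79960399 -92.58009101 375.02376802]
```

View pics/w5.png

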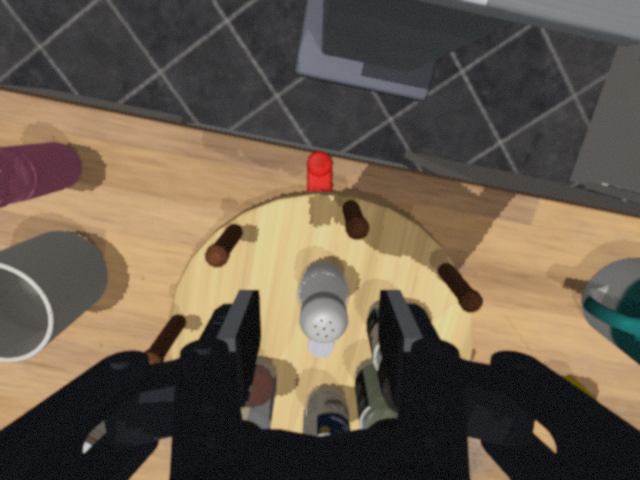

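In this view the axis pin (320,348) and the pointer (319.5,170) are in line with the camera. The cap (324,320) and base (322,275) sit slightly right, so the shaker is about 2.1° short. I'll go back to the same peg and push about 4.8 mm more.

```bash
python3 -m creep '0 0 0 0 4.8;0 -0.6 12.4 0 0;0 0 12 0 0;0 0 0 0 0;0 0 0 35 0;0 0 0 35 0;0 0 0 35 0;0 0 0 35 0;0 0 0 25 0;0 0 0 7.5 0;0 0 0 0 0;0 0 -3 0 0;0 0 -3 0 0;0 0 -3 0 0;0 0 -1.5 0 0;0 0 0 0 0'
```

```text
t: 12.65
tool_pos: [324.9, -65.8, 60.8]
ee_rot: [-3.142, 0.0, -3.026]
force: [-0.1, 0.2, -0.8]
grip_width: 42.7
finger_force: 0.0
```

```bash
python3 -m creep '0 0 -1.4 0 0;0 0 -1.4 0 0;0 0 -1.4 0 0;0 0 -1.5 0 0;0 0 0 0 0;0 0 0 0 0'; python3 -m creep '0 0 3 0 0;0 0 4 0 0;0 0 5 0 0;0 0 0 0 0;0 0 0 -15 0;0 0 0 -30 0;0 0 0 -35 0;0 0 0 -35 0;0 0 0 -35 0;0 0 -12 -22.5 -4.8;0 0 -12 0 0;0 0 0 0 0;0 0 0 0 0'
python3 - <<'E'
from h import *
s=bot.state();im=bot.capture("wrist");m=bot.camera_model("wrist")
cv2.imwrite("pics/w6.png",im[:,:,::-1]);print(s["tool_pos"],m["extrinsics"][:3,3])
E
```

```text
t: 13.4
tool_pos: [325.6, -71.4, 60.8]
ee_rot: [-3.141, 0.0, -3.026]
force: [0.1, 0.0, 0.2]
grip_width: 43.0
finger_force: 0.0
t: 15.02
tool_pos: [327.5, -82.9, 232.3]
ee_rot: [3.141, -0.002, -2.944]
force: [0.4, 0.3, 0.3]
grip_width: 42.5
finger_force: 0.0
[327.53436359 -82.89669991 232.34466262] [261.10730103 -96.01697637 374.23459406]
```

View pics/w6.png

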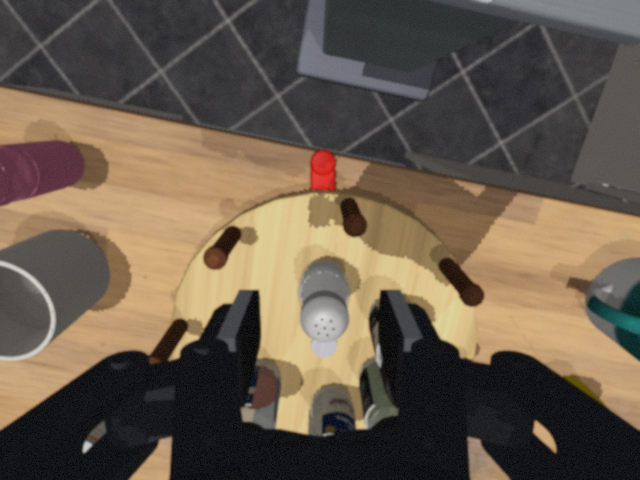

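The pin (324,348), shaker (324,318) and pointer (323,170) are now in one line. Everything is upright and the robot is clear, so I'm handing in.

```bash
python3 -c "
from cell import bot
print(bot.hand_in())"
```

```text
the job is handed in; nothing more can be done
None
```

The salt shaker stands at rest right behind the red pointer, lined up within about 1° by my last wrist-camera picture. I saw no sign of the jars, mugs or tin being touched, and the job was handed in at about 15 s with no verdict returned.

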